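# Stack the coffee-corner bins without nesting them

## Robot

A 6-joint arm with a two-finger parallel gripper is mounted at the origin on a cart in front of the work surface, level with it; the furniture and walls round the work are solid. World frame = base frame: x ahead of the robot, y to its left, z up, the work surface at z = 0. Lengths are in m, angles in rad, forces in N, time in s.
With the tool pointing down it reaches from about 0.3 to 0.875 m from the base axis. Payload 6.4 kg.
Tool frame: the origin (TCP) lies on the centre line of the jaws, within the pads' length; the fingertips stand 25 mm ahead of it and the grasp point (between the pads) lies 6 mm ahead of it (ctrl.tip_reach is the distance from the TCP to the fingertips, in m); z points along the fingers, y is the line along which they close (so a half turn about z gives the same grasp; the last joint's range is limited). The gripper opens to 85 mm and grips with 20 to 120 N. Pads are 22 mm wide; open, the fingers measure 114 mm over their backs; the gripper's body (76 mm by 85 mm) begins 54 mm behind the grasp point. The pads swing forward as they close: fully open they stand 13 mm farther back than shut.
Start: joints at [-1.333, 0.181, 1.607, -0, 1.354, -0.206], TCP at [0.247, -0.519, 0.256] pointing down, gripper open.
Joint ranges: [-2.99, 2.99], [-0.89, 2.07], [0.3, 2.58], [-1.14, 4.28], [0, 2.63], [-3.12, 3.12]. Speed limits (rad/s): [2.57, 2.57, 3.01, 3.14, 3.14, 3.14].

## Interface

Orientations are given as a unit quaternion [w, x, y, z].
In Python, from bench import ctrl gives the robot as it stands.
- The arm moves only by the tool servo_tool, never from a script. Its argument "motion" is a list that holds one entry, the list of rows, each a list of 5 numbers: the shift along the tool's x, y, z in cm, then the turn about the tool's z in degrees, then the closure, from -1 (fully open) to 1 (shut). In form: [[[dx, dy, dz, twist, claw], ...]]. A call has 1 to 5 rows; each row is the pose to reach, as a shift and turn from the pose commanded when the call began, along the tool's axes at that moment; what a row does not reach only later rows make up. A row lasts 1/10 s, in which the tool goes at most 50 mm and 8.59 degrees, less where a joint would pass 70% of its speed; a pose out of reach is approached as far as the arm can. A call with a gripper value outside its range is refused whole. The fingers move at their own pace and stop on an object; the grip force is fixed at half the most. Time passes only in rows, so rows that repeat a pose let the fingers close. It gives the time, the measured TCP pose, the force, the opening and the grip force at its end, in the units of the state.
- ctrl.get_obs(): the state, without advancing time (a new reading comes with each control period).
- ctrl.camera(name): name is "side" or "top" or "wrist"; returns a dict with "pixels" (400x640x3 uint8, red, green, blue), "depth" (400x640 float32, m along the optical axis (not along the pixel's ray), 0 where there is no reading), "fx", "fy", "cx", "cy" (pixels), "R" (3x3) and "t" (3): a world point X has camera coordinates R X + t; the wrist camera has in their place "hand_eye" (4x4, takes a point from camera to tool coordinates, whose origin is the TCP and whose axes are the flange's). Camera axes: x right, y down, z forward; pixel columns grow to the right and rows downward; lengths in m; the calibration is good to about 2 mm. A picture is of the moment at which its call begins: read the wrist's pose just before it.
- ctrl.hand_in(): hands the job in; it is judged then, once.
The state is a dict: "time_s": time; "q": joint angles; "dq": joint speeds; "joint_efforts": joint torques, N m; "eef_pos": TCP position; "eef_rot": TCP orientation; "wrist_force": force on the tool from outside, world axes, zero at the start; "torque": the same for the moment, N m; "opening": opening from 0.0 (shut) to 1.0 (fully open); "grasp_force": force on a finger pad.
Only numpy, scipy, OpenCV 4.12 (cv2) and the standard library are available. Lean on these libraries where they do the work, as an engineer would, in place of code of your own. Each camera call takes 0.05 s, during which the arm holds its last target. There are 200 camera calls.

## Task

Tidy the coffee corner into one tower of its three stack-and-nest bins, where the bin with the coffee scoop stands: set both spare bins on top of it, each turned half round to the one beneath so that it seats on the lugs and stands clear instead of nesting, and have the grinder brush lying in the middle bin. Leave the scoop bin where it is with the scoop in it, never press a bin down on the scoop, and do not disturb the spice jars or the pepper mill.

Things in the scene. Friction and masses are not known exactly. Their poses are not given: they have to be found in the camera images.
- bin_scoop: Grey plastic stack-and-nest bin, 176 x 68 x 64 mm high, 0.13 kg, loose, standing singly with the scoop in it. Origin: centre of its underside; x along it towards the end with the finger notch, y across, z up. Top 26 mm of the wall: upright collar, 176 x 68 mm outside, 63 mm wide inside; below, the body tapers to 158 x 50 mm. Inner floor 6.5 mm up, 46 x 154 mm. All three bins are alike.
- bin_lower: Lower of two empty spare bins that start nested the same way round, at the robot's left (beyond them, a tall cabinet bounds the worktop); shape, size and axes as bin_scoop, 0.09 to 0.18 kg. Grip a bin firmly (50 to 100 N) from above across its 68 mm collar (38 to 64 mm above its underside), well down the collar so that it cannot tip in the grip, anywhere within 60 mm of mid-length.
- bin_upper: Upper of the two nested spare bins: its underside is 26 mm above that of bin_lower and only its collar shows. Lift it straight and slowly (5 cm/s) for 45 mm to free it; pulled fast or crooked it drags the lower bin up with it. Shape, size and axes as bin_scoop, 0.09 to 0.18 kg.
- bin_scoop_front (a point): Middle of the notched end of bin_scoop, at rim height, 88 mm from the bin's middle along +x. The notch is a dip in that end wall, 32 mm wide and 16 mm deep; the other end wall is whole.
- bin_lower_front (a point): The same point on bin_lower: middle of its notched end, at rim height.
- bin_upper_front (a point): The same point on bin_upper: middle of its notched end, at rim height.
- bin_scoop_lug (a point): Top of one lug of bin_scoop. Every bin has two lugs on each long wall, at x = +58 and -28 mm, 12 mm wide, each on a short pillar, sticking in to 20.5 mm from the centre line (41 mm free between facing lugs), tops 58 mm above the underside. A bin set in the same way round slips past them and NESTS: it sinks until its pillars meet the lugs, 26 mm up.
- bin_upper_seat (a point): One seat of bin_upper. Every foot has seats (18 mm wide, 4 mm high) in both long sides at x = -58 and +28 mm, and through slots (18 mm wide) at x = +58 and -28 mm. Turned half round, notch over the other's whole end, a bin STACKS: its seats drop over the lugs, underside 54 mm above the other's. It finds the seat within 3 mm along, 1.5 mm across; farther off it rides 4 mm high.
- scoop: Coffee scoop, 140 mm long, bowl 43 mm wide and 26 mm high, lying in bin_scoop along it, its top about 33 mm above the bin's underside, so that a bin nested here would press on it. Origin: centre of its underside.
- brush: Grinder brush with round wooden handle, 135 mm long, 19 mm thick, 0.03 kg, lying on the worktop in front of the robot. Origin: on its underside as built, 10 mm below its axis (it may roll), mid-length; its y runs from the bristle end (-67 mm) to the handle's end (+67 mm). Grip it across the handle, about 20 mm from the middle towards the handle's end. It may be let fall 50 mm into a bin.
- cinnamon: Spice jar with a red cap, 45 mm across, 106 mm high, standing 10 to 18 mm beside a long side of the nested bins, too near for a finger: grip the bins at a place along them where the fingers clear it. Origin: centre of its underside.
- cocoa: Spice jar with a green cap, 46 mm across, 106 mm high, standing 30 to 40 mm beside a long side of bin_scoop. Origin: centre of its underside.
- mill: Wooden pepper mill, 58 mm across, 170 mm high, standing between the two groups of bins and farther from the robot. Origin: centre of its underside.
Things that resemble listed ones, but are neither listed nor needed, are in the scene too. What is shaped like the scoop but orange is not meant.

How it is judged:
By the outcome, as a careful person would: the job done as asked, in the order asked, and still so for the second after the job is handed in, with the robot touching nothing.
It also fails if it takes over 72 s, if anything falls off the work surface, if the arm or the gripper's body presses on something with over 40 N, if the wrist force passes 120 N, or if a joint passes its speed limit or range.

## Working session

There is one attempt and no reset: what is moved stays moved. The work goes in short steps, Python scripts to look and compute and a tool call to move; the robot and the scene stay as the last step left them, time stands still between calls to the robot, and variables do not carry over. Pictures are saved under pics/ and viewed, at most 10 in all, crops included, and the job is handed in when it is done.

Besides the shell and the picture viewer there is one more tool, called as name([rows], argument=value, ...), one row to a line, values as JSON. servo_tool: Moves the arm, as the interface text tells. Its arguments: {"type":"object","properties":{"motion":{"type":"array"}},"required":["motion"]}

```bash
mkdir -p pics; ls; python3 - <<'E'
from bench import ctrl
import cv2, numpy as np
o=ctrl.get_obs(); print({k:np.round(v,3) for k,v in o.items()}, ctrl.tip_reach)
for n in("top","side"):
    c=ctrl.camera(n); cv2.imwrite(f"pics/{n}0.png",c["pixels"][:,:,::-1]); np.savez(f"{n}0.npz",**c)
    print(n,c["fx"],c["fy"],c["cx"],c["cy"],np.round(c["R"],4).tolist(),c["t"])
E
```

```text
pics
{'time_s': np.float64(0.0), 'q': array([-1.333,  0.182,  1.608, -0.   ,  1.354, -0.206]), 'dq': array([ 0.   ,  0.   , -0.001,  0.002,  0.001,  0.   ]), 'joint_efforts': array([-0.0000e+00, -4.4488e+01, -3.5133e+01, -0.0000e+00,  9.0000e-03,
        0.0000e+00]), 'eef_pos': array([ 0.247, -0.519,  0.255]), 'eef_rot': array([-0.001,  0.975,  0.22 , -0.   ]), 'wrist_force': array([-0.029, -0.563,  0.716]), 'torque': array([-0.015, -0.019,  0.014]), 'grasp_force': np.float64(0.0), 'opening': np.float64(0.996)} 0.025
top 468.72142171925947 468.72142171925947 318.56699095635247 200.78773561650814 [[0.022, -0.9997, 0.012], [-0.9984, -0.0226, -0.0511], [0.0514, -0.0109, -0.9986]] [-0.05767767  0.55684998  1.35127099]
side 518.1793615532151 518.1793615532151 324.6311942051113 198.1294687355001 [[0.9997, 0.0046, 0.0241], [0.0238, -0.4177, -0.9083], [0.0059, 0.9086, -0.4176]] [-0.58405216  0.05736449  1.677755  ]
```

View pics/top0.png

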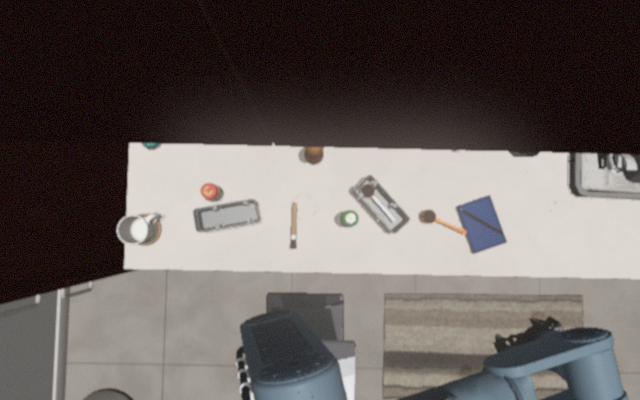

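View pics/side0.png

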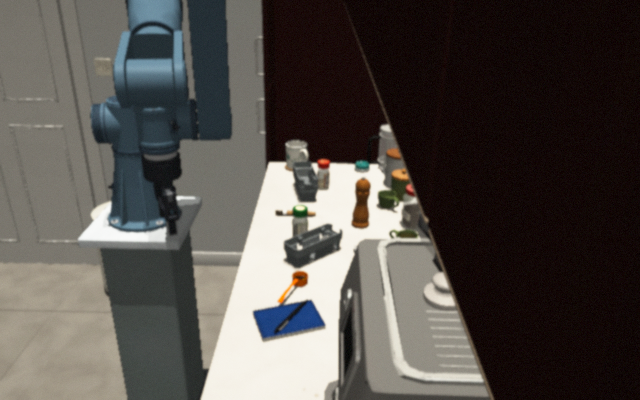

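The top view shows the nested bins at about (227,216), the cinnamon jar at (210,191), the brush at (294,225) with its bristles down, cocoa at (348,218), the mill at (314,153), and bin_scoop at (379,205). The side view shows the same layout. Next I'll get rough positions and enlarge both bins.

```bash
cat > h.py <<'E'
import numpy as np, cv2
from scipy.spatial.transform import Rotation as Rot
from bench import ctrl
def look(name):
    """camera dict with R,t filled in for the wrist too (world->camera)"""
    o=ctrl.get_obs(); c=dict(ctrl.camera(name))
    if name=="wrist":
        w=o["eef_rot"]; Rt=Rot.from_quat([w[1],w[2],w[3],w[0]]).as_matrix()
        H=c["hand_eye"]; Rc=Rt@H[:3,:3]; p=Rt@H[:3,3]+o["eef_pos"]
        c["R"]=Rc.T; c["t"]=-Rc.T@p
    return c
def ray(c,uv,z):
    uv=np.atleast_2d(np.asarray(uv,float))
    d=np.c_[(uv[:,0]-c["cx"])/c["fx"],(uv[:,1]-c["cy"])/c["fy"],np.ones(len(uv))]@c["R"]
    p=-c["R"].T@c["t"]
    return p+d*((z-p[2])/d[:,2])[:,None]
def proj(c,X):
    q=np.atleast_2d(X)@c["R"].T+c["t"]
    return np.c_[c["fx"]*q[:,0]/q[:,2]+c["cx"],c["fy"]*q[:,1]/q[:,2]+c["cy"]]
def cloud(c):
    """world point per pixel from depth (nan where none)"""
    v,u=np.indices(c["depth"].shape); d=c["depth"].astype(float); d=np.where(d>0,d,np.nan)
    q=np.stack([(u-c["cx"])/c["fx"]*d,(v-c["cy"])/c["fy"]*d,d],-1)
    return (q-c["t"])@c["R"]
def tool():
    o=ctrl.get_obs(); w=o["eef_rot"]
    return o["eef_pos"],Rot.from_quat([w[1],w[2],w[3],w[0]]).as_matrix()
def go(target,yaw=None):
    """shift in cm in tool axes to target and twist (deg) so tool y lies along yaw (mod 180)"""
    p,R=tool(); s=R.T@(np.asarray(target)-p)*100
    y=np.arctan2(R[1,1],R[0,1]); tw=None
    if yaw is not None: tw=-(np.degrees(yaw-y)+90)%180-90   # tool z down: twist reversed
    print("shift cm",np.round(s,2),"twist",tw,"q6",ctrl.get_obs()["q"][5])
E
python3 - <<'E'
from h import *
c=dict(np.load("top0.npz"))
for n,uv,z in [("lowpair",(227,216),.09),("scoopbin",(379,205),.064),("brush",(294,225),.01),("cinn",(210,191),.106),("cocoa",(348,218),.106),("mill",(314,153),.17),("mug",(135,230),.09)]:
    print(n,np.round(ray(c,uv,z),3))
P=cloud(c); print(np.nanmedian(P[200:230,255:275,2]))
k=[cv2.resize(c["pixels"][y:y+70,x:x+100],None,fx=4,fy=4,interpolation=3) for x,y in((180,180),(330,170))]
cv2.imwrite("pics/crop0.png",np.hstack(k)[:,:,::-1])
s=dict(np.load("side0.npz")); 
k=[cv2.resize(s["pixels"][y:y+70,x:x+100],None,fx=4,fy=4,interpolation=3) for x,y in((260,150),(260,210))]
cv2.imwrite("pics/crop0.png",np.vstack([cv2.imread("pics/crop0.png"),np.hstack(k)[:,:,::-1]]))
E
```

```text
lowpair [[0.507 0.206 0.09 ]]
scoopbin [[ 0.547 -0.215  0.064]]
brush [[0.486 0.025 0.01 ]]
cinn [[0.573 0.251 0.106]]
cocoa [[ 0.508 -0.125  0.106]]
mill [[ 0.674 -0.029  0.17 ]]
mug [[0.463 0.455 0.09 ]]
0.0020516955904516395
```

View pics/crop0.png

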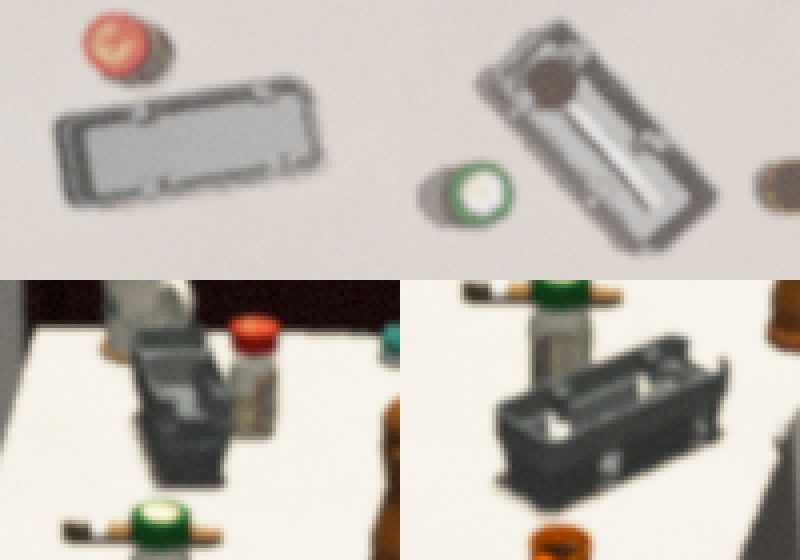

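The nested bins' visible lugs sit at (145,115) and (262,92), which puts the notch (+x) on their right. The scoop bin lies obliquely, with the bowl at its upper left. The wrist camera should give better detail.

```bash
python3 - <<'E'
from h import *
c=look("wrist"); print(np.round(c["hand_eye"],3).tolist(),c["fx"],c["cx"],c["cy"])
P,R=tool(); print(R.round(3).tolist())
go([.547,-.215,.30]); go([.507,.206,.3])
E
```

```text
[[0.001, -0.956, -0.293, 0.075], [1.0, 0.001, 0.001, -0.0], [-0.001, -0.293, 0.956, -0.116], [0.0, 0.0, 0.0, 1.0]] 347.5467689824274 316.7377367548885 199.86781491025033
[[0.903, 0.429, -0.0], [0.429, -0.903, 0.001], [0.0, -0.001, -1.0]]
shift cm [ 40.16 -14.56  -4.41] twist None q6 -0.20632277391022621
shift cm [ 54.63 -54.3   -4.35] twist None q6 -0.20632277391022621
```

servo_tool([
  [[4, -1.5, 0, 0, -1], [8.5, -3.1, 0, 0, -1], [13, -4.7, 0, 0, -1], [17.5, -6.3, 0, 0, -1], [22, -8, 0, 0, -1]],
])

```text
time_s: 0.65
eef_pos: [0.4122, -0.3511, 0.2561]
eef_rot: [-0.0, 0.976, 0.22, -0.0]
wrist_force: [0.8, -0.7, 0.2]
opening: 0.999
grasp_force: 0.0
```

servo_tool([
  [[4.5, -1.6, 0.6, 0, -1], [9, -3.3, 1.2, 0, -1], [13, -4.7, 2, 0, -1], [18, -6.5, 3, 0, -1], [18, -6.5, 3, 0, -1]],
])

```text
time_s: 1.15
eef_pos: [0.548, -0.2118, 0.2246]
eef_rot: [-0.001, 0.975, 0.223, -0.0]
wrist_force: [-0.2, 0.2, -0.5]
opening: 0.998
grasp_force: 0.0
```

```bash
python3 - <<'E'
from h import *
c=look("wrist"); np.savez("w1.npz",**c); cv2.imwrite("pics/w1.png",c["pixels"][:,:,::-1])
P,R=tool(); print(P,ctrl.get_obs()["time_s"],ctrl.get_obs()["q"].round(3))
go([.507,.206,.22])
E
```

```text
[ 0.54708995 -0.21341543  0.22492631] 1.2 [-5.740e-01  2.380e-01  1.605e+00  1.000e-03  1.301e+00  5.480e-01]
shift cm [ 14.57 -39.53   0.57] twist None q6 0.548019596319789
```

View pics/w1.png

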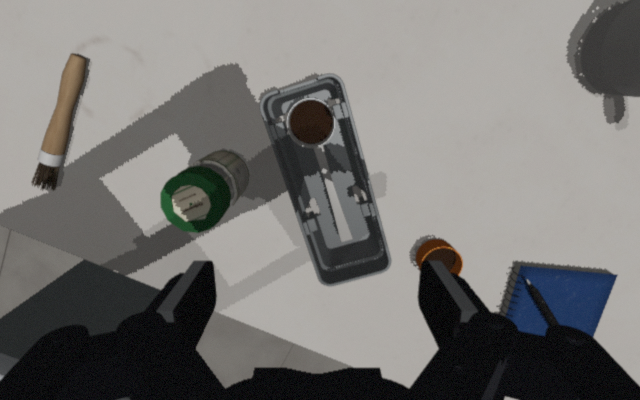

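The wrist view shows bin_scoop from (300,78) to (355,282), with its bowl at the top (310,122). Its mid lugs at (310,205) and (362,192) are below the bin's middle, so its notch should be the upper (far) end. Cocoa is at (197,198) and the brush at (62,120). I'll fit the rim from the depth data, then get the view of the pair.

```bash
cat >> h.py <<'E'
def fitbin(c,z0,guess,r=.13):
    """rim fit by depth: points z0+-8mm near guess; returns centre, yaw, size and end-wall notch check"""
    P=cloud(c).reshape(-1,3); m=np.isfinite(P[:,2])&(np.hypot(*(P[:,:2]-guess).T)<r)&(abs(P[:,2]-z0)<.012)
    P=P[m]; zr=np.median(P[P[:,2]>z0-.006,2]); Q=P[abs(P[:,2]-zr)<.005]
    (cx,cy),(w,h),a=cv2.minAreaRect((Q[:,:2]*1000).astype(np.float32))
    if w<h: w,h,a=h,w,a+90
    return np.array([cx,cy])/1000,np.radians(a),(w,h),zr,len(Q)
def inbin(c,ctr,yaw):
    P=cloud(c); d=P[...,:2]-ctr
    return np.stack([d[...,0]*np.cos(yaw)+d[...,1]*np.sin(yaw),-d[...,0]*np.sin(yaw)+d[...,1]*np.cos(yaw),P[...,2]],-1)
E
python3 - <<'E'
from h import *
c=dict(np.load("w1.npz"))
ctr,yaw,sz,zr,n=fitbin(c,.064,[.547,-.215]); print(ctr,np.degrees(yaw),sz,zr,n)
L=inbin(c,ctr,yaw)
for s in(1,-1):
    for y0 in np.arange(-.032,.033,.008):
        m=(abs(s*L[...,0]-.086)<.004)&(abs(L[...,1]-y0)<.004); print(s,round(y0,3),round(float(np.nanmax(L[m][:,2])),3) if m.any() else None)
# table level
P=cloud(c); m=(P[...,2]<.02); print("table",np.nanmedian(P[m][:,2]))
# heatmap
g=np.full((45,105),np.nan)
E
```

```text
[ 0.52708887 -0.19608621] 42.84856033325195 (176.37867736816406, 138.41650390625) 0.06199868745301822 2763
1 -0.032 0.047
1 -0.024 0.049
1 -0.016 0.063
1 -0.008 0.064
1 0.0 0.063
1 0.008 -0.001
1 0.016 -0.001
1 0.024 -0.001
1 0.032 -0.0
-1 -0.032 0.063
-1 -0.024 0.064
-1 -0.016 0.063
-1 -0.008 0.063
-1 0.0 0.062
-1 0.008 -0.001
-1 0.016 0.0
-1 0.024 -0.0
-1 0.032 -0.0
table -0.0018265976174636728
```

servo_tool([
  [[1.5, -4, -0.3, 0, -1], [3.1, -8.5, -0.5, 0, -1], [4.8, -13, -0.5, 0, -1], [6.4, -17.5, -0.5, 0, -1], [8, -22, -0.5, 0, -1]],
])

```text
time_s: 1.7
eef_pos: [0.523, 0.0168, 0.2315]
eef_rot: [0.0, 0.976, 0.219, 0.0]
wrist_force: [0.9, -0.0, 0.0]
opening: 1.003
grasp_force: 0.0
```

servo_tool([
  [[1.6, -4.5, 0, 0, -1], [3.2, -9, 0, 0, -1], [4.8, -13.5, 0, 0, -1], [6.4, -17.5, 0, 0, -1], [6.4, -17.5, 0, 0, -1]],
])

```text
time_s: 2.2
eef_pos: [0.5055, 0.2054, 0.2316]
eef_rot: [-0.001, 0.975, 0.222, 0.0]
wrist_force: [0.0, -0.3, 0.4]
opening: 0.998
grasp_force: 0.0
```

```bash
python3 - <<'E'
from h import *
c=look("wrist"); np.savez("w2.npz",**c); cv2.imwrite("pics/w2.png",c["pixels"][:,:,::-1])
P,R=tool(); print(P,ctrl.get_obs()["time_s"],ctrl.get_obs()["q"].round(3))
ctr,yaw,sz,zr,n=fitbin(c,.09,[.507,.206]); print(ctr,np.degrees(yaw),sz,zr,n)
L=inbin(c,ctr,yaw)
for s in(1,-1):
    print(s,[round(float(np.nanmax(L[m][:,2])),3) if (m:=(abs(s*L[...,0]-.086)<.004)&(abs(L[...,1]-y0)<.004)).any() else None for y0 in np.arange(-.032,.033,.008)])
E
```

```text
[0.50585058 0.2032043  0.23140699] 2.25 [ 0.164  0.138  1.708 -0.     1.296  1.288]
[0.53648401 0.2164368 ] 101.28097343444824 (176.199462890625, 124.06090545654297) 0.08770573998574313 3103
1 [-0.001, -0.0, -0.0, 0.087, 0.089, 0.089, 0.089, 0.089, 0.09]
-1 [-0.0, -0.0, 0.0, 0.088, 0.09, 0.09, 0.074, 0.072, 0.072]
```

View pics/w2.png

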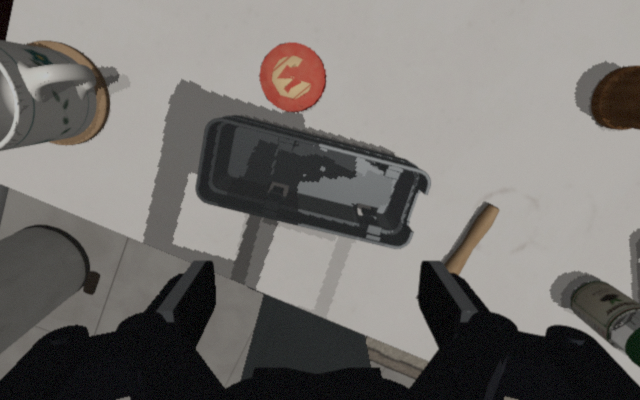

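The pair's notch is at the right end (415,205), and cinnamon at (293,75) lies on its far long side. I'll refit without the coloured jars and measure the fingertips as well.

```bash
cat > fit2.py <<'E'
from h import *
def fit(c,z0,guess,v=True):
    P=cloud(c); hsv=cv2.cvtColor(c["pixels"],cv2.COLOR_RGB2HSV)
    m=(abs(P[...,2]-z0)<.006)&(np.hypot(P[...,0]-guess[0],P[...,1]-guess[1])<.115)
    m=cv2.morphologyEx(m.astype(np.uint8),cv2.MORPH_CLOSE,np.ones((3,3)))
    n,l,st,_=cv2.connectedComponentsWithStats(m); k=1+np.argmax(st[1:,4])
    Q=P[(l==k)&(abs(P[...,2]-z0)<.006)]
    (cx,cy),(w,h),a=cv2.minAreaRect((Q[:,:2]*1000).astype(np.float32))
    if w<h: w,h,a=h,w,a+90
    ctr=np.array([cx,cy])/1000; yaw=np.radians(a)
    # ray check: outline pixels of the component on the plane of the true height
    z=np.median(Q[:,2]); L=inbin(c,ctr,yaw)
    e=[np.nanmax(np.r_[0,L[(abs(s*L[...,0]-.086)<.004)&(abs(L[...,1])<.012)][:,2]]) for s in(1,-1)]
    if e[0]>e[1]: yaw+=np.pi     # notch (low) end is +x
    yaw=(yaw+np.pi)%(2*np.pi)-np.pi
    if v: print("ctr",ctr.round(4),"yaw",np.degrees(yaw).round(2),"size",round(w,1),round(h,1),"z",z.round(4),"ends",np.round(e,3))
    return ctr,yaw,z
def loc(p,ctr,yaw):
    d=np.asarray(p)[:2]-ctr; return np.array([d@[np.cos(yaw),np.sin(yaw)],d@[-np.sin(yaw),np.cos(yaw)]])
E
python3 - <<'E'
from fit2 import *
c1=dict(np.load("w1.npz")); c2=dict(np.load("w2.npz"))
S=fit(c1,.062,[.547,-.215]); B=fit(c2,.088,[.507,.206])
def jar(c,lo,hi,zc,guess):
    h=cv2.cvtColor(c["pixels"],cv2.COLOR_RGB2HSV); P=cloud(c)
    Q=P[(abs(P[...,2]-zc)<.006)&(np.hypot(P[...,0]-guess[0],P[...,1]-guess[1])<.05)]
    (x,y),r=cv2.minEnclosingCircle((Q[:,:2]*1000).astype(np.float32)); return np.array([x,y])/1000,r
j,r=jar(c2,0,0,.104,[.573,.251]); print("cinn",j,r,"local to pair",loc(j,*B[:2]))
j,r=jar(c1,0,0,.104,[.508,-.125]); print("cocoa",j,r,"local to scoop",loc(j,*S[:2]))
# fingertips in tool frame
H=c2["hand_eye"]; v,u=np.indices((400,640)); d=c2["depth"]
q=np.stack([(u-c2["cx"])/c2["fx"]*d,(v-c2["cy"])/c2["fy"]*d,d],-1)@H[:3,:3].T+H[:3,3]
for sl in (np.s_[255:330,150:218],np.s_[255:330,418:490]):
    z=q[sl].reshape(-1,3); z=z[(d[sl].ravel()>0)&(d[sl].ravel()<.2)]
    print("finger", len(z), z.min(0).round(4),z.max(0).round(4))
E
```

```text
ctr [ 0.5509 -0.2218] yaw 42.82 size 176.4 68.2 z 0.0616 ends [0.047 0.064]
ctr [0.5092 0.211 ] yaw -78.7 size 176.2 68.5 z 0.0874 ends [0.09  0.073]
cinn [0.57458594 0.25701691] 22.2714900970459 local to pair [-0.03231918  0.07308335]
cocoa [ 0.50881833 -0.13083063] 23.014068603515625 local to scoop [0.03093157 0.09534916]
finger 3525 [-0.0115 -0.0569 -0.0349] [ 0.013  -0.0406  0.0141]
finger 3662 [-0.0116  0.0401 -0.0351] [0.0143 0.0567 0.0143]
```

```bash
python3 - <<'E'
from h import *
go([.5121,.1963,.15],np.radians(11.3))
E
```

```text
shift cm [0.27 0.89 8.14] twist -75.68620231302327 q6 1.2881416169155604
```

servo_tool([
  [[0.1, 0.3, 1, -8.5, -1], [0.3, 0.9, 2, -17, -1], [0.3, 0.9, 3.5, -25.5, -1], [0.3, 0.9, 4.5, -34, -1], [0.3, 0.9, 5.5, -42.5, -1]],
])

```text
time_s: 2.75
eef_pos: [0.5133, 0.1927, 0.1758]
eef_rot: [0.0, 0.828, 0.56, -0.0]
wrist_force: [0.7, 0.7, 0.0]
opening: 1.003
grasp_force: 0.0
```

servo_tool([
  [[0, 0, 0, -8.5, -1], [0, 0, 0, -17, -1], [0, 0, 0, -25.5, -1], [0, 0, 0, -33.2, -1], [0, 0, 0, -33.2, -1]],
])

```text
time_s: 3.25
eef_pos: [0.5134, 0.193, 0.1763]
eef_rot: [0.0, 0.636, 0.772, -0.0]
wrist_force: [0.5, -0.1, 0.0]
opening: 1.001
grasp_force: 0.0
```

```bash
python3 - <<'E'
from fit2 import *
go([.5121,.1963,.086],np.radians(11.3)); print(ctrl.get_obs()["q"].round(2),ctrl.get_obs()["time_s"])
c=look("wrist"); np.savez("w3.npz",**c); fit(c,.088,[.509,.211])
E
```

```text
shift cm [ 0.35 -0.06  9.03] twist -0.24624045645575166 q6 -0.0491441520748792
[ 0.14  0.21  1.75 -0.    1.19 -0.05] 3.25
ctr [0.509  0.2111] yaw -78.73 size 176.3 68.3 z 0.0875 ends [0.09  0.072]
```

servo_tool([
  [[0.3, -0.1, 2, 0, -1], [0.3, -0.1, 4.5, 0, -1], [0.3, -0.1, 6.5, 0, -1], [0.3, -0.1, 8, 0, -1], [0.3, -0.1, 9, 0, -1]],
])

```text
time_s: 3.8
eef_pos: [0.511, 0.1971, 0.0851]
eef_rot: [-0.0, 0.636, 0.771, -0.001]
wrist_force: [-0.4, -0.4, -0.0]
opening: 0.998
grasp_force: 0.0
```

servo_tool([
  [[0, 0, 0, 0, -1], [0, 0, 0, 0, 0.2], [0, 0, 0, 0, 0.6], [0, 0, 0, 0, 1], [0, 0, 0, 0, 1]],
])

```text
time_s: 4.3
eef_pos: [0.5124, 0.198, 0.0876]
eef_rot: [0.001, 0.635, 0.772, 0.001]
wrist_force: [-0.0, -0.0, 6.6]
opening: 0.781
grasp_force: 67.6
```

```bash
python3 - <<'E'
from fit2 import *
o=ctrl.get_obs(); print(o["eef_pos"],o["opening"],o["grasp_force"],o["wrist_force"])
c=look("wrist"); np.savez("w4.npz",**c); cv2.imwrite("pics/w4.png",c["pixels"][:,:,::-1])
H=c["hand_eye"]; v,u=np.indices((400,640)); d=c["depth"]
q=np.stack([(u-c["cx"])/c["fx"]*d,(v-c["cy"])/c["fy"]*d,d],-1)@H[:3,:3].T+H[:3,3]
for sl in (np.s_[230:330,150:260],np.s_[230:330,380:490]):
    m=(d[sl]>0)&(d[sl]<.2)&(abs(q[sl][...,1])>.035); z=q[sl][m]
    print("finger",len(z),z.min(0).round(4),z.max(0).round(4))
E
```

```text
[0.51236065 0.1980094  0.08757547] 0.7813978941953285 67.64402031898499 [-0.02311575 -0.02440705  6.56465607]
finger 2314 [-0.0007 -0.0522 -0.035 ] [ 0.0144 -0.035   0.0163]
finger 2355 [-0.0001  0.035  -0.035 ] [0.0334 0.0597 0.0171]
```

View pics/w4.png

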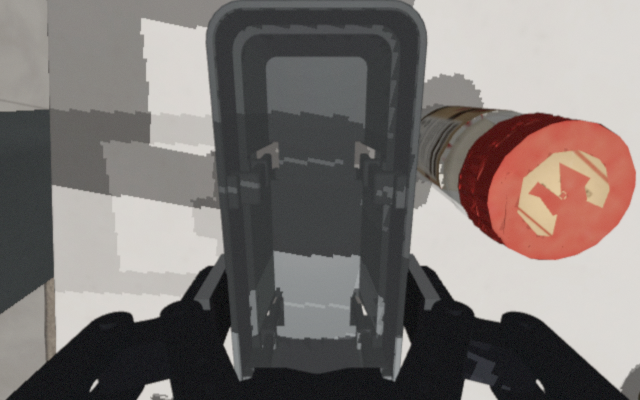

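The jaws grip the upper bin's collar at about (220,270) and (415,270), clear of cinnamon at (560,190). I'll lift slowly.

servo_tool([
  [[0, 0, -0.3, 0, 1], [0, 0, -0.7, 0, 1], [0, 0, -1.2, 0, 1], [0, 0, -1.7, 0, 1], [0, 0, -2.2, 0, 1]],
])

```text
time_s: 4.85
eef_pos: [0.5113, 0.1979, 0.1087]
eef_rot: [-0.0, 0.635, 0.772, -0.0]
wrist_force: [-0.2, -0.5, -1.8]
opening: 0.779
grasp_force: 67.1
```

servo_tool([
  [[0, 0, -0.5, 0, 1], [0, 0, -1, 0, 1], [0, 0, -1.5, 0, 1], [0, 0, -2, 0, 1], [0, 0, -2.5, 0, 1]],
])

```text
time_s: 5.35
eef_pos: [0.5114, 0.1979, 0.1337]
eef_rot: [-0.0, 0.635, 0.772, 0.0]
wrist_force: [-0.0, 0.1, -1.1]
opening: 0.783
grasp_force: 67.1
```

servo_tool([
  [[0, 0, -0.5, 0, 1], [0, 0, -1.5, 0, 1], [0, 0, -3, 0, 1], [0, 0, -5, 0, 1], [0, 0, -5, 0, 1]],
])

```text
time_s: 5.85
eef_pos: [0.5136, 0.1983, 0.1872]
eef_rot: [0.002, 0.635, 0.772, 0.002]
wrist_force: [0.6, -0.2, -0.4]
opening: 0.785
grasp_force: 67.2
```

```bash
python3 - <<'E'
from fit2 import *
o=ctrl.get_obs(); print(o["eef_pos"],o["opening"],o["grasp_force"],o["wrist_force"],o["torque"],o["q"].round(2))
c=look("wrist"); np.savez("w5.npz",**c); P,R=tool()
Q=cloud(c); T=(Q-P)@R  # tool frame
# held bin rim in tool frame
m=(abs(T[...,1])<.045)&(T[...,0]>.01)&(T[...,0]<.12)&(Q[...,2]>.1)
print("rim z by x:",[(x,np.round(np.nanpercentile(Q[m&(abs(T[...,0]-x)<.004)][:,2],97),4)) for x in(.03,.05,.07,.09,.1)])
z=Q[m&(T[...,2]<.012)]; t=T[m&(T[...,2]<.012)&(T[...,0]>.03)]
print("rim y",np.nanmin(t[:,1]),np.nanmax(t[:,1]),"far x",np.nanmax(t[:,0]))
for lo,hi in((.03,.05),(.05,.07),(.07,.085)):
    k=t[(t[:,0]>lo)&(t[:,0]<hi)]; print(lo,k[:,1].min(),k[:,1].max())
t2=look("top"); s2=look("side"); 
cv2.imwrite("pics/ts5.png",np.hstack([cv2.resize(t2["pixels"][160:260,170:290],(480,400),interpolation=3),cv2.resize(s2["pixels"][120:220,250:330],(320,400),interpolation=3)])[:,:,::-1])
E
```

```text
[0.51360078 0.1983054  0.18722414] 0.7852647229608356 67.23217606544495 [ 0.56109348 -0.18055882 -0.35835064] [-0.0147159  -0.04598306  0.02814303] [ 0.15  0.2   1.74  0.    1.2  -0.04]
rim z by x: [(0.03, np.float64(0.1882)), (0.05, np.float64(0.188)), (0.07, np.float64(0.1879)), (0.09, np.float64(0.1878)), (0.1, np.float64(0.1886))]
rim y -0.03369252913983474 0.0349276628327632 far x 0.10140041567892592
0.03 -0.03349688814545269 0.03490675115817455
0.05 -0.03368818542007446 0.03480633462447533
0.07 -0.03364240879572709 0.0349276628327632
```

View pics/ts5.png

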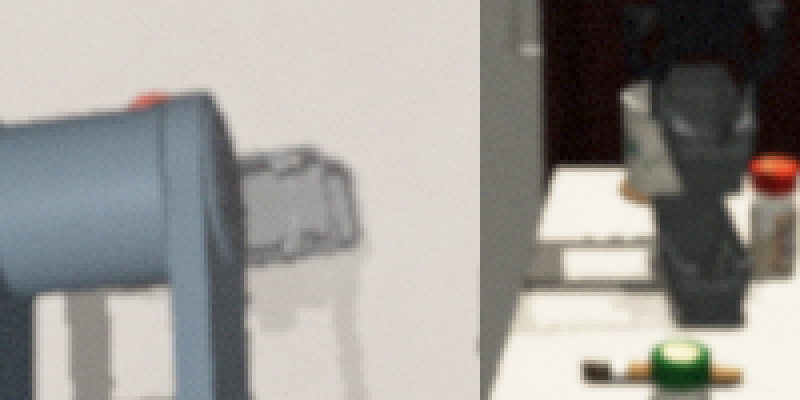

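The upper bin came free on its own: the side view shows the lower bin still standing at (705,290). Now I'll carry it to the scoop bin.

```bash
python3 - <<'E'
from h import *
go([.5407,-.2305,.25],np.radians(-47.18))
E
```

```text
shift cm [-42.6   -5.37  -6.68] twist 58.30519377802415 q6 -0.041539135212807075
```

servo_tool([
  [[0, 0, -2, 0, 1], [0, 0, -4.5, 0, 1], [-1.5, -0.2, -6.5, 0, 1], [-4.5, -0.6, -6.5, 0, 1], [-8.5, -1, -6.5, 0, 1]],
])

```text
time_s: 6.5
eef_pos: [0.5176, 0.1128, 0.248]
eef_rot: [-0.0, 0.634, 0.773, 0.0]
wrist_force: [-0.0, 0.7, -1.6]
opening: 0.785
grasp_force: 67.7
```

servo_tool([
  [[-4, -0.5, 0, 0, 1], [-8, -1, 0, 0, 1], [-12, -1.5, 0, 0, 1], [-16, -2, 0, 0, 1], [-20, -2.5, 0, 0, 1]],
])

```text
time_s: 7.0
eef_pos: [0.5313, -0.0899, 0.2471]
eef_rot: [-0.001, 0.635, 0.772, -0.0]
wrist_force: [0.1, 0.2, -1.1]
opening: 0.78
grasp_force: 67.7
```

servo_tool([
  [[-4, -0.5, 0, 4, 1], [-8, -1, 0, 10, 1], [-11.5, -1.5, 0, 16, 1], [-13.5, -1.8, 0, 22, 1], [-14.1, -1.9, 0, 28, 1]],
])

```text
time_s: 7.5
eef_pos: [0.5398, -0.2329, 0.2466]
eef_rot: [-0.001, 0.805, 0.593, -0.001]
wrist_force: [0.2, -0.2, -2.0]
opening: 0.784
grasp_force: 67.6
```

servo_tool([
  [[0, 0, 0, 8, 1], [0, 0, 0, 16, 1], [0, 0, 0, 24, 1], [0, 0, 0, 30.3, 1], [0, 0, 0, 30.3, 1]],
])

```text
time_s: 8.0
eef_pos: [0.54, -0.2302, 0.2469]
eef_rot: [-0.001, 0.931, 0.365, -0.001]
wrist_force: [-0.5, -0.5, -1.4]
opening: 0.782
grasp_force: 67.6
```

```bash
python3 - <<'E'
from h import *
go([.5407,-.2305,.1156],np.radians(-47.18)); o=ctrl.get_obs(); print(o["time_s"],o["opening"],o["wrist_force"])
c=look("wrist"); P,R=tool(); Q=cloud(c); T=(Q-P)@R
m=(abs(T[...,1])<.045)&(T[...,0]>.03)&(T[...,0]<.12)&(T[...,2]<.012)&(T[...,2]>-.02); t=T[m]
print("rim",t[:,1].min(),t[:,1].max(),t[:,0].max())
E
```

```text
shift cm [ 0.04  0.1  13.13] twist -0.04857578541826513 q6 0.21928389366006734
8.0 0.7824379728856606 [-0.4899233  -0.45796423 -1.40428415]
rim -0.034441143524856464 0.034494750330248354 0.10139734717079607
```

servo_tool([
  [[0, 0.1, 2, 0, 1], [0, 0.1, 5, 0, 1], [0, 0.1, 8, 0, 1], [0, 0.1, 10, 0, 1], [0, 0.1, 11, 0, 1]],
])

```text
time_s: 8.55
eef_pos: [0.5398, -0.2303, 0.1353]
eef_rot: [-0.002, 0.93, 0.366, -0.001]
wrist_force: [-0.5, -0.4, -0.4]
opening: 0.782
grasp_force: 67.6
```

servo_tool([
  [[0, 0, 0.3, 0, 1], [0, 0, 0.3, 0, 1], [0, 0, 0.3, 0, 1], [0, 0, 0.3, 0, 1], [0, 0, 0.3, 0, 1]],
])

```text
time_s: 9.05
eef_pos: [0.5418, -0.2316, 0.1363]
eef_rot: [0.001, 0.931, 0.365, 0.0]
wrist_force: [0.4, 0.3, -1.7]
opening: 0.784
grasp_force: 67.6
```

```bash
python3 - <<'E'
from h import *
go([.5408,-.2307,.1156],np.radians(-47.18)); o=ctrl.get_obs(); print(o["time_s"],o["opening"],o["wrist_force"])
E
```

```text
shift cm [-0.01 -0.14  2.07] twist 0.018647179538007208 q6 0.21784073551804237
9.05 0.7836704472834557 [ 0.39471695  0.33079944 -1.74006546]
```

```bash
python3 - <<'E'
from h import *
a=[]
for i in range(8):
    ctrl.camera("side"); o=ctrl.get_obs(); a.append(np.r_[o["eef_pos"],o["eef_rot"]])
a=np.array(a); print(a[:,:3].round(4).tolist()); p=a[:,:3].mean(0); 
_,R=tool(); print("mean",p.round(4),"shift",(R.T@(np.array([.5408,-.2307,.1156])-p)*100).round(2))
E
```

```text
[[0.5416, -0.2315, 0.1361], [0.5415, -0.2314, 0.1359], [0.5414, -0.2314, 0.1357], [0.5414, -0.2314, 0.1356], [0.5413, -0.2313, 0.1355], [0.5413, -0.2313, 0.1354], [0.5412, -0.2313, 0.1353], [0.5413, -0.2312, 0.1353]]
mean [ 0.5414 -0.2313  0.1356] shift [ 0.   -0.09  2.  ]
```

servo_tool([
  [[0, -0.05, 0.4, 0, 1], [0, -0.05, 0.8, 0, 1], [0, -0.05, 1.1, 0, 1], [0, -0.05, 1.3, 0, 1], [0, -0.05, 1.5, 0, 1]],
])

```text
time_s: 9.95
eef_pos: [0.5409, -0.2309, 0.1199]
eef_rot: [-0.0, 0.931, 0.365, -0.0]
wrist_force: [0.1, -0.4, -1.8]
opening: 0.779
grasp_force: 67.6
```

servo_tool([
  [[0, 0, 0.1, 0, 1], [0, 0, 0.2, 0, 1], [0, 0, 0.3, 0, 1], [0, 0, 0.4, 0, 1], [0, 0, 0.4, 0, 1]],
])

```text
time_s: 10.45
eef_pos: [0.5409, -0.2309, 0.1162]
eef_rot: [-0.0, 0.931, 0.365, -0.0]
wrist_force: [0.7, -0.3, -1.7]
opening: 0.783
grasp_force: 67.6
```

servo_tool([
  [[0, 0, 0.05, 0, 1], [0, 0, 0.1, 0, 1], [0, 0, 0.15, 0, 1], [0, 0, 0.2, 0, 1], [0, 0, 0.2, 0, 1]],
])

```text
time_s: 10.95
eef_pos: [0.5411, -0.2311, 0.1156]
eef_rot: [0.0, 0.931, 0.365, 0.0]
wrist_force: [-4.0, 2.9, 9.2]
opening: 0.781
grasp_force: 69.0
```

Contact came exactly at the stacking height. I'll release, rise and check.

servo_tool([
  [[0, 0, -0.1, 0, 0.6], [0, 0, -0.1, 0, 0], [0, 0, -0.1, 0, -1], [0, 0, -0.1, 0, -1], [0, 0, -0.5, 0, -1]],
])

```text
time_s: 11.45
eef_pos: [0.5406, -0.2307, 0.1187]
eef_rot: [-0.001, 0.931, 0.365, -0.0]
wrist_force: [0.0, -0.6, 1.1]
opening: 0.998
grasp_force: 0.0
```

servo_tool([
  [[0, 0, -2, 0, -1], [0, 0, -5, 0, -1], [0, 0, -8, 0, -1], [-2, 0, -10, 0, -1], [-4, 0, -11, 0, -1]],
])

```text
time_s: 11.95
eef_pos: [0.5124, -0.2587, 0.2322]
eef_rot: [0.002, 0.931, 0.366, 0.001]
wrist_force: [0.5, 0.6, 0.5]
opening: 0.999
grasp_force: 0.0
```

```bash
python3 - <<'E'
from fit2 import *
for i in range(3): ctrl.camera("side")
c=look("wrist"); np.savez("w6.npz",**c); fit(c,.116,[.5509,-.2218])
c=look("top"); L=inbin(c,np.array([.5509,-.2218]),np.radians(42.82))
o=ctrl.get_obs(); print(o["time_s"],o["q"].round(2)); 
# brush from w1 and w2 : ray onto axis plane
for f in("w1","w2","top0"):
    c=dict(np.load(f+".npz")); h=cv2.cvtColor(c["pixels"],cv2.COLOR_RGB2HSV)
    X=ray(c,np.indices((400,640))[::-1].reshape(2,-1).T,.01).reshape(400,640,3)
    near=np.hypot(X[...,0]-.486,X[...,1]-.025)<.1
    m=near&(h[...,0]>5)&(h[...,0]<25)&(h[...,1]>70)
    m=cv2.morphologyEx(m.astype(np.uint8),cv2.MORPH_OPEN,np.ones((2,2))); n,l,st,_=cv2.connectedComponentsWithStats(m); k=1+np.argmax(st[1:,4])
    (cx,cy),(w,hh),a=cv2.minAreaRect((X[l==k][:,:2]*1000).astype(np.float32)); Q=cloud(c)[l==k]
    print(f,st[k,4],np.round([cx,cy,w,hh,a],1),"top z",np.nanpercentile(Q[:,2],90))
E
```

```text
ctr [ 0.5644 -0.2471] yaw -139.18 size 161.2 17.4 z 0.1155 ends [0.105 0.   ]
12.2 [-0.67  0.2   1.64  0.    1.3   0.15]
w1 1997 [503.1  22.9  20.4  98.   88.5] top z 0.015799254666299948
w2 1106 [509.5  26.1  18.8  83.8  90. ] top z 0.016091342714686336
top0 29 [475.8  24.5  32.    5.8   1.4] top z 0.02376712501561743
```

```bash
cat > brush.py <<'E'
from fit2 import *
def brush(c,guess=(.49,.025)):
    h=cv2.cvtColor(c["pixels"],cv2.COLOR_RGB2HSV)
    X=ray(c,np.indices((400,640))[::-1].reshape(2,-1).T,.01).reshape(400,640,3)
    m=(np.hypot(X[...,0]-guess[0],X[...,1]-guess[1])<.1)&(h[...,0]>5)&(h[...,0]<25)&(h[...,1]>70)
    n,l,st,_=cv2.connectedComponentsWithStats(cv2.morphologyEx(m.astype(np.uint8),cv2.MORPH_OPEN,np.ones((3,3)))); k=1+np.argmax(st[1:,4])
    Q=X[l==k][:,:2]; mu=Q.mean(0); u=np.linalg.svd(Q-mu,full_matrices=False)[2][0]; u*=np.sign(u[0])
    s=(Q-mu)@u; e=mu+u*np.percentile(s,99.7)
    print("handle end",e.round(4),"axis yaw",np.degrees(np.arctan2(u[1],u[0])).round(2),"len",np.ptp(s).round(4),"grip",(e-u*.047).round(4))
    return e-u*.047,np.arctan2(u[1],u[0])
E
python3 - <<'E'
from brush import *
c=dict(np.load("w6.npz")); P=cloud(c)
m=(np.hypot(P[...,0]-.5509,P[...,1]+.2218)<.11)&(abs(P[...,2]-.116)<.006)
Q=P[m]; (x,y),(w,h),a=cv2.minAreaRect((Q[:,:2]*1000).astype(np.float32)); print("mid bin",x,y,w,h,a,"z",np.percentile(Q[:,2],[5,50,95]))
L=inbin(c,np.array([x,y])/1000,np.radians(42.82))
for s in(1,-1):
  for t in (1,-1):
    k=m&(abs(s*L[...,0]-.06)<.015)&(abs(t*L[...,1]-.033)<.003); print(s,t,np.median(L[k][:,2]).round(4))
for f in("w1","w2"): g,u=brush(dict(np.load(f+".npz")))
go([.505,.024,.15],u+np.pi/2)
E
```

```text
mid bin 546.0289916992188 -226.31729125976562 162.14202880859375 68.27116394042969 43.00257873535156 z [0.1103448  0.11554629 0.11706344]
1 1 0.1159
1 -1 0.1159
-1 1 0.116
-1 -1 0.1159
handle end [0.5521 0.0238] axis yaw -1.0 len 0.0979 grip [0.5051 0.0247]
handle end [0.5514 0.0272] axis yaw -0.24 len 0.0837 grip [0.5044 0.0274]
shift cm [ 18.66 -21.11   7.9 ] twist 43.04218815441854 q6 0.14959810999452328
```

The middle bin is level, with its rim at about 0.118 m, so it is seated. Next is the brush.

servo_tool([
  [[3, -3.4, 0, 0, -1], [6, -6.8, 0, 0, -1], [9.3, -10.5, 0, 8, -1], [12.5, -14, 0, 16, -1], [15.5, -17.5, 1, 24, -1]],
])

```text
time_s: 12.7
eef_pos: [0.5069, -0.025, 0.2202]
eef_rot: [0.0, 0.986, 0.166, 0.001]
wrist_force: [1.5, -0.5, -0.3]
opening: 1.002
grasp_force: 0.0
```

```bash
python3 - <<'E'
from brush import *
go([.505,.025,.17],np.radians(-91))
E
```

```text
shift cm [ 1.45 -4.79  5.02] twist 20.09865140060286 q6 0.9534878782944425
```

servo_tool([
  [[0.4, -1.5, 1.5, 7, -1], [0.9, -3.5, 3, 14, -1], [1.4, -4.8, 5, 20, -1], [1.4, -4.8, 5, 20, -1], [1.4, -4.8, 5, 20, -1]],
])

```text
time_s: 13.2
eef_pos: [0.5035, 0.0229, 0.1694]
eef_rot: [-0.0, 1.0, -0.003, -0.001]
wrist_force: [0.9, 0.0, 0.5]
opening: 1.001
grasp_force: 0.0
```

```bash
python3 - <<'E'
from brush import *
for i in range(3): ctrl.camera("side")
c=look("wrist"); np.savez("w7.npz",**c); cv2.imwrite("pics/w7.png",c["pixels"][:,:,::-1])
g,u=brush(c); go([*g,.03],u+np.pi/2); print(ctrl.get_obs()["time_s"])
E
```

```text
handle end [0.5521 0.0259] axis yaw -0.59 len 0.0963 grip [0.5051 0.0264]
shift cm [ 1.000e-02 -4.800e-01  1.409e+01] twist -0.015853961007337602 q6 1.388834718950508
13.4
```

View pics/w7.png

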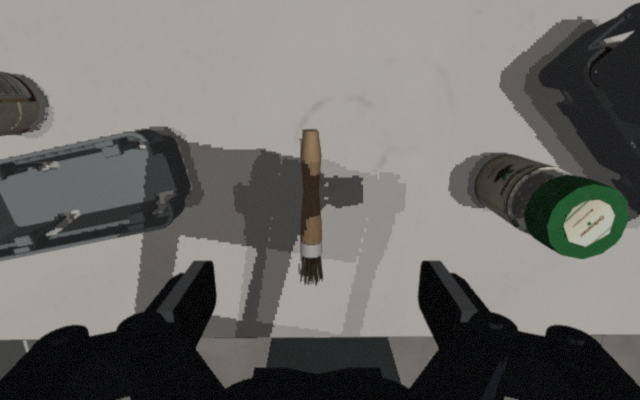

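The brush lies with its handle end at (311,130) and its bristles at (311,270), clear on both sides. I'll grip it.

servo_tool([
  [[0, -0.4, 3, 0, -1], [0, -0.4, 7, 0, -1], [0, -0.4, 10.5, 0, -0.6], [0, -0.4, 13, 0, -0.2], [0, -0.4, 14, 0, 0]],
])

```text
time_s: 13.9
eef_pos: [0.5027, 0.026, 0.0281]
eef_rot: [-0.0, 1.0, -0.006, -0.002]
wrist_force: [-0.4, -0.5, -0.7]
opening: 0.518
grasp_force: 0.0
```

servo_tool([
  [[0, 0, 0, 0, 0.3], [0, 0, 0, 0, 0.6], [0, 0, 0, 0, 1], [0, 0, 0, 0, 1], [0, 0, 0, 0, 1]],
])

```text
time_s: 14.4
eef_pos: [0.505, 0.0262, 0.0312]
eef_rot: [0.0, 1.0, -0.005, 0.001]
wrist_force: [0.2, -0.9, 5.5]
opening: 0.19
grasp_force: 59.2
```

servo_tool([
  [[0, 0, -1, 0, 1], [0, 0, -4, 0, 1], [0, 0, -8, 0, 1], [0, 0, -12, 0, 1], [0, 0, -16, 0, 1]],
])

```text
time_s: 14.9
eef_pos: [0.5034, 0.0265, 0.1921]
eef_rot: [-0.0, 1.0, -0.005, 0.0]
wrist_force: [0.4, -0.2, -0.4]
opening: 0.191
grasp_force: 58.8
```

```bash
python3 - <<'E'
from brush import *
go([.5509,-.2218,.2],np.radians(-47.18)); go([.5509,-.2218,.2],np.radians(132.82)); o=ctrl.get_obs(); print(o["time_s"],o["eef_pos"],o["opening"],o["grasp_force"])
E
```

```text
shift cm [ 5.01 24.78 -0.78] twist -43.432180801654084 q6 1.3982971481792743
shift cm [ 5.01 24.78 -0.78] twist -43.43218080165411 q6 1.3982971481792743
14.9 [0.50342799 0.02654704 0.19214823] 0.19135018218630961 58.79349946975708
```

servo_tool([
  [[0.8, 3, 0, 0, 1], [2, 7.5, 0, 0, 1], [3.3, 12, 0, 0, 1], [4.5, 16.5, 0, -7, 1], [5.5, 20.5, 0, -14, 1]],
])

```text
time_s: 15.4
eef_pos: [0.5569, -0.1813, 0.1909]
eef_rot: [0.0, 0.993, 0.119, 0.0]
wrist_force: [-0.1, 0.1, 0.2]
opening: 0.187
grasp_force: 58.8
```

```bash
python3 - <<'E'
from brush import *
go([.5656,-.2082,.19],np.radians(-47.18))
E
```

```text
shift cm [0.21 2.82 0.09] twist -29.178390476115325 q6 0.8155502889370532
```

servo_tool([
  [[0.1, 1.5, 0, -7.5, 1], [0.2, 2.6, 0, -15, 1], [0.2, 2.8, 0, -22.5, 1], [0.2, 2.8, 0, -29, 1], [0.2, 2.8, 0, -29, 1]],
])

```text
time_s: 15.9
eef_pos: [0.5649, -0.206, 0.1904]
eef_rot: [-0.0, 0.932, 0.362, -0.0]
wrist_force: [-0.2, 0.8, -0.8]
opening: 0.191
grasp_force: 58.9
```

```bash
python3 - <<'E'
from brush import *
for i in range(3): ctrl.camera("side")
go([.5656,-.2082,.138],np.radians(-47.18)); print(ctrl.get_obs()["opening"],ctrl.get_obs()["grasp_force"])
E
```

```text
shift cm [-0.12  0.22  5.23] twist -0.5821452817908579 q6 0.287237841262527
0.19114564578863913 58.86377155780792
```

servo_tool([
  [[-0.1, 0.2, 1.5, -0.5, 1], [-0.1, 0.2, 3, -0.5, 1], [-0.1, 0.2, 4.2, -0.5, 1], [-0.1, 0.2, 5, -0.5, 1], [-0.1, 0.2, 5.2, -0.5, 1]],
])

```text
time_s: 16.55
eef_pos: [0.5647, -0.2075, 0.1358]
eef_rot: [-0.001, 0.931, 0.365, -0.001]
wrist_force: [-0.2, 0.5, -0.9]
opening: 0.194
grasp_force: 58.9
```

servo_tool([
  [[0, 0, 0, 0, 1], [0, 0, 0, 0, 1], [0, 0, 0, 0, 0.4], [0, 0, 0, 0, 0.35], [0, 0, 0, 0, 0.3]],
])

```text
time_s: 17.05
eef_pos: [0.5659, -0.2082, 0.1384]
eef_rot: [0.0, 0.931, 0.366, 0.0]
wrist_force: [0.5, 0.2, 0.2]
opening: 0.35
grasp_force: 0.0
```

servo_tool([
  [[0, 0, 0, 0, 0.3], [0, 0, -1, 0, 0.3], [0, 0, -4, 0, 0.3], [0, 0, -7.5, 0, 0], [-3, 0, -9.5, 0, -1]],
])

```text
time_s: 17.55
eef_pos: [0.5461, -0.2277, 0.2369]
eef_rot: [0.002, 0.93, 0.367, 0.002]
wrist_force: [0.4, -1.1, 1.2]
opening: 0.657
grasp_force: 0.0
```

servo_tool([
  [[-2, 0, 0, 0, -1], [-5, 0, -0.5, 0, -1], [-7, 0, -1, 0, -1], [-7, 0, -1, 0, -1], [-7, 0, -1, 0, -1]],
])

```text
time_s: 18.05
eef_pos: [0.4926, -0.2764, 0.2438]
eef_rot: [0.0, 0.931, 0.365, 0.0]
wrist_force: [-0.4, 0.3, -0.3]
opening: 0.999
grasp_force: 0.0
```

```bash
python3 - <<'E'
from brush import *
for i in range(2): ctrl.camera("side")
c=look("wrist"); np.savez("w8.npz",**c); cv2.imwrite("pics/w8.png",c["pixels"][:,:,::-1])
fit(c,.116,[.5509,-.2218]); P=cloud(c); m=(np.hypot(P[...,0]-.5509,P[...,1]+.2218)<.105)&(abs(P[...,2]-.116)<.006); Q=P[m]
print(cv2.minAreaRect((Q[:,:2]*1000).astype(np.float32)),np.percentile(Q[:,2],[5,50,95])); print(tool()[0],ctrl.get_obs()["time_s"])
E
```

```text
ctr [ 0.5185 -0.2141] yaw -134.7 size 139.6 17.7 z 0.1154 ends [0.059 0.   ]
((537.5601196289062, -234.15362548828125), (139.8061981201172, 68.22151184082031), 42.89556121826172) [0.11034103 0.11546265 0.11712341]
[ 0.49292277 -0.2754751   0.24289102] 18.2
```

View pics/w8.png

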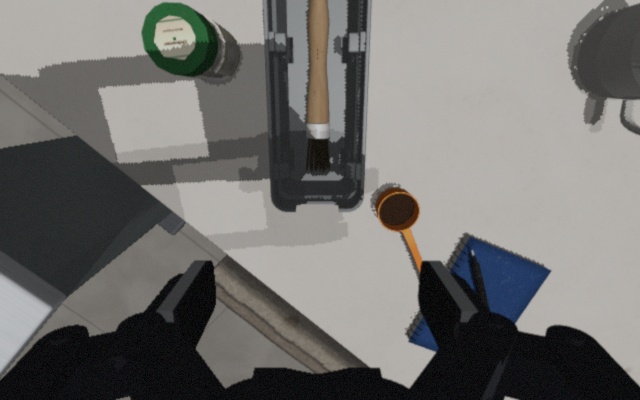

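The brush lies in the middle bin, bristles at (318,155), and that bin's notch is at the near end (315,205). I'll take a full view of the middle bin, then go to the lower bin.

servo_tool([
  [[3, 0, -1.5, 0, -1], [6.5, 0, -3, 0, -1], [8, 0, -3.5, 0, -1], [8, 0, -3.5, 0, -1], [8, 0, -3.5, 0, -1]],
])

```text
time_s: 18.7
eef_pos: [0.5508, -0.2213, 0.2771]
eef_rot: [-0.0, 0.931, 0.366, -0.001]
wrist_force: [-0.2, 0.3, -0.3]
opening: 0.999
grasp_force: 0.0
```

```bash
python3 - <<'E'
from brush import *
for i in range(3): ctrl.camera("side")
c=look("wrist"); np.savez("w9.npz",**c)
P=cloud(c); m=(np.hypot(P[...,0]-.5509,P[...,1]+.2218)<.105)&(abs(P[...,2]-.116)<.006); Q=P[m]
print(cv2.minAreaRect((Q[:,:2]*1000).astype(np.float32)),np.percentile(Q[:,2],[5,50,95])); print(tool()[0],ctrl.get_obs()["time_s"])
go([.512,.197,.25],np.radians(11.3))
E
```

```text
((550.7745361328125, -221.93634033203125), (175.43276977539062, 68.14444732666016), 42.94266891479492) [0.11046909 0.11569975 0.11720023]
[ 0.55024286 -0.2222923   0.2771862 ] 18.9
shift cm [ 25.69 -33.35   2.75] twist -58.48718693907486 q6 0.23994341013387308
```

servo_tool([
  [[2.3, -3, 0, 0, -1], [5, -6.5, 0, 0, -1], [7.8, -10, 0, 0, -1], [10.5, -13.7, 0, 0, -1], [13.2, -17.2, 0.5, 0, -1]],
])

```text
time_s: 19.4
eef_pos: [0.5303, -0.005, 0.2734]
eef_rot: [0.0, 0.931, 0.365, 0.0]
wrist_force: [0.8, -0.2, -0.3]
opening: 1.001
grasp_force: 0.0
```

servo_tool([
  [[2.7, -3.5, 0.3, -6, -1], [5.4, -7, 1, -13, -1], [8.1, -10.5, 2, -20, -1], [11, -14.2, 3, -27, -1], [12.5, -16.1, 4, -34, -1]],
])

```text
time_s: 19.9
eef_pos: [0.5119, 0.1996, 0.2325]
eef_rot: [-0.0, 0.781, 0.624, 0.0]
wrist_force: [0.4, -1.6, 0.6]
opening: 1.0
grasp_force: 0.0
```

```bash
python3 - <<'E'
from brush import *
go([.512,.197,.20],np.radians(11.3))
E
```

```text
shift cm [-0.25  0.06  3.25] twist -24.066233714096867 q6 0.3778329809870849
```

servo_tool([
  [[-0.2, 0.1, 1, -8, -1], [-0.2, 0.1, 2.5, -16, -1], [-0.2, 0.1, 4, -24, -1], [-0.2, 0.1, 5, -24, -1], [-0.2, 0.1, 5, -24, -1]],
])

```text
time_s: 20.4
eef_pos: [0.5123, 0.1942, 0.1812]
eef_rot: [-0.001, 0.639, 0.769, -0.001]
wrist_force: [-0.3, 0.3, -0.2]
opening: 0.998
grasp_force: 0.0
```

```bash
python3 - <<'E'
from brush import *
for i in range(3): ctrl.camera("side")
c=look("wrist"); ctr,yaw,z=fit(c,.062,[.509,.211])
g=ctr+.015*np.array([np.cos(yaw),np.sin(yaw)]); go([*g,.066],yaw+np.pi/2); print(g,tool()[0])
E
```

```text
ctr [0.5091 0.2107] yaw -78.76 size 176.7 68.3 z 0.0615 ends [0.064 0.046]
shift cm [ 0.15 -0.19 11.78] twist -0.4776215760362561 q6 -0.04140813836951448
[0.51197255 0.19599004] [0.5139432  0.19482817 0.18384289]
```

servo_tool([
  [[0.1, -0.2, 3, -0.5, -1], [0.1, -0.2, 6.5, -0.5, -1], [0.1, -0.2, 9.5, -0.5, -1], [0.1, -0.2, 11.3, -0.5, -1], [0.1, -0.2, 12.1, -0.5, -1]],
])

```text
time_s: 21.1
eef_pos: [0.5104, 0.1954, 0.0606]
eef_rot: [-0.001, 0.634, 0.773, -0.001]
wrist_force: [0.1, 0.0, 0.2]
opening: 1.001
grasp_force: 0.0
```

servo_tool([
  [[0, 0, 0, 0, -1], [0, 0, 0, 0, 0.2], [0, 0, 0, 0, 0.6], [0, 0, 0, 0, 1], [0, 0, 0, 0, 1]],
])

```text
time_s: 21.6
eef_pos: [0.5127, 0.1958, 0.0639]
eef_rot: [0.001, 0.634, 0.774, 0.001]
wrist_force: [0.5, 0.6, 6.0]
opening: 0.782
grasp_force: 68.1
```

```bash
python3 - <<'E'
from brush import *
for i in range(3): ctrl.camera("side")
o=ctrl.get_obs(); print(o["eef_pos"],o["opening"],o["grasp_force"],o["wrist_force"])
E
```

```text
[0.51270589 0.19582699 0.06391082] 0.7817522486095434 68.0626130104065 [-0.55266496 -0.17780066  7.20567558]
```

servo_tool([
  [[0, 0, -0.3, 0, 1], [0, 0, -1, 0, 1], [0, 0, -2.5, 0, 1], [0, 0, -5, 0, 1], [0, 0, -8, 0, 1]],
])

```text
time_s: 22.25
eef_pos: [0.5103, 0.1955, 0.1428]
eef_rot: [-0.001, 0.634, 0.774, -0.001]
wrist_force: [1.4, 0.1, -1.2]
opening: 0.779
grasp_force: 67.3
```

servo_tool([
  [[0, 0, -3, 0, 1], [0, 0, -6, 0, 1], [0, 0, -9, 0, 1], [0, 0, -12, 0, 1], [0, 0, -14, 0, 1]],
])

```text
time_s: 22.75
eef_pos: [0.5116, 0.1957, 0.2858]
eef_rot: [0.001, 0.633, 0.774, 0.001]
wrist_force: [0.7, -0.5, -1.4]
opening: 0.784
grasp_force: 67.4
```

```bash
cat > held.py <<'E'
from fit2 import *
def held():
    for i in range(2): ctrl.camera("side")
    c=look("wrist"); P,R=tool(); Q=cloud(c); T=(Q-P)@R
    m=(abs(T[...,1])<.045)&(T[...,0]>.03)&(T[...,0]<.12)&(T[...,2]<.012)&(T[...,2]>-.02); t=T[m]
    print("rim y",t[:,1].min().round(4),t[:,1].max().round(4),"far x",t[:,0].max().round(4),"z near/far",[np.percentile(t[abs(t[:,0]-x)<.01][:,2],5).round(4) for x in(.04,.09)])
    o=ctrl.get_obs(); print(o["eef_pos"],o["time_s"],o["opening"],o["q"].round(2))
E
python3 - <<'E'
from held import *
held(); go([.545,-.225,.30],np.radians(132.85))
E
```

```text
rim y -0.0334 0.0354 far x 0.1019 z near/far [np.float64(-0.0013), np.float64(-0.0015)]
[0.51179289 0.19573619 0.28405564] 22.9 0.7825287089985031 [ 0.15  0.09  1.65 -0.    1.4  -0.05]
shift cm [-41.9   -5.04  -1.61] twist 58.53257203721515 q6 -0.05003657974497382
```

servo_tool([
  [[-1.5, -0.1, 0, 0, 1], [-4.5, -0.3, 0, 0, 1], [-8.5, -0.6, 0, 0, 1], [-12.5, -0.9, 0, 0, 1], [-16.5, -1.3, 0, 0, 1]],
])

```text
time_s: 23.4
eef_pos: [0.5299, 0.0292, 0.28]
eef_rot: [-0.001, 0.633, 0.774, -0.001]
wrist_force: [0.8, 0.8, -1.3]
opening: 0.781
grasp_force: 67.5
```

servo_tool([
  [[-4, -0.3, 0, -7, 1], [-8, -0.6, 0, -15, 1], [-12, -0.9, 0, -23, 1], [-16, -1.2, 0, -31, 1], [-20, -1.5, 0, -39, 1]],
])

```text
time_s: 23.9
eef_pos: [0.5544, -0.1698, 0.2798]
eef_rot: [-0.002, 0.336, 0.942, 0.0]
wrist_force: [0.5, 1.0, -1.4]
opening: 0.781
grasp_force: 67.4
```

servo_tool([
  [[0, 0, 0, -8, 1], [0, 0, 0, -16, 1], [0, 0, 0, -24, 1], [0, 0, 0, -32, 1], [0, 0, 0, -40, 1]],
])

```text
time_s: 24.4
eef_pos: [0.5544, -0.1682, 0.2797]
eef_rot: [-0.002, -0.006, 1.0, 0.001]
wrist_force: [0.1, -0.1, -1.7]
opening: 0.783
grasp_force: 67.5
```

servo_tool([
  [[0, 0, 0, -8, 1], [0, 0, 0, -16, 1], [0, 0, 0, -24, 1], [0, 0, 0, -32, 1], [0, 0, 0, -38, 1]],
])

```text
time_s: 24.9
eef_pos: [0.5544, -0.1681, 0.2797]
eef_rot: [-0.001, -0.331, 0.944, 0.001]
wrist_force: [0.1, -0.1, -0.7]
opening: 0.781
grasp_force: 67.5
```

```bash
python3 - <<'E'
from held import *
held(); go([.5613,-.2127,.1719],np.radians(132.88))
E
```

```text
rim y -0.0344 0.0345 far x 0.1023 z near/far [np.float64(0.0017), np.float64(0.0013)]
[ 0.55472636 -0.16803474  0.28023918] 25.05 0.7767023640603793 [-0.5   0.17  1.57 -0.    1.4  -2.74]
shift cm [ 2.23 -3.94 10.83] twist -4.66530209965768 q6 -2.7364331711163965
```

servo_tool([
  [[0.7, -1, 0.5, -2, 1], [1.7, -2.8, 2, -4.7, 1], [2.2, -3.9, 4, -4.7, 1], [2.2, -3.9, 6, -4.7, 1], [2.2, -3.9, 7.5, -4.7, 1]],
])

```text
time_s: 25.55
eef_pos: [0.5616, -0.2122, 0.2045]
eef_rot: [-0.001, -0.366, 0.931, 0.001]
wrist_force: [0.3, -0.8, -2.1]
opening: 0.781
grasp_force: 67.6
```

```bash
python3 - <<'E'
from held import *
for i in range(6): ctrl.camera("side")
held(); go([.5611,-.2124,.1719],np.radians(132.88))
E
```

```text
rim y -0.0342 0.0344 far x 0.102 z near/far [np.float64(0.0012), np.float64(0.0008)]
[ 0.56325752 -0.21209195  0.20816424] 26.0 0.7814801334758431 [-0.56  0.28  1.58 -0.    1.27 -2.88]
shift cm [0.18 0.13 3.63] twist 0.20751963854685584 q6 -2.879935827984857
```

servo_tool([
  [[0.1, 0.1, 0.8, 0.2, 1], [0.1, 0.1, 1.6, 0.2, 1], [0.1, 0.1, 2.2, 0.2, 1], [0.1, 0.1, 2.6, 0.2, 1], [0.1, 0.1, 2.8, 0.2, 1]],
])

```text
time_s: 26.5
eef_pos: [0.5609, -0.2118, 0.178]
eef_rot: [-0.0, -0.365, 0.931, 0.001]
wrist_force: [0.3, 0.7, -0.1]
opening: 0.782
grasp_force: 67.5
```

```bash
python3 - <<'E'
from held import *
for i in range(8): ctrl.camera("side")
go([.5611,-.2124,.1719],np.radians(132.88)); print(ctrl.get_obs()["wrist_force"])
for i in range(6): ctrl.camera("side")
go([.5611,-.2124,.1719],np.radians(132.88))
E
```

```text
shift cm [0.05 0.   0.74] twist -0.0016864582626112679 q6 -2.877855679556568
[-0.11961416  0.40188057 -1.71133681]
shift cm [ 0.05 -0.02  0.71] twist 0.00043905932744792153 q6 -2.8778415056326843
```

Aligned within 0.5 mm. I'll lower slowly.

servo_tool([
  [[0, 0, 0.1, 0, 1], [0, 0, 0.2, 0, 1], [0, 0, 0.3, 0, 1], [0, 0, 0.4, 0, 1], [0, 0, 0.5, 0, 1]],
])

```text
time_s: 27.7
eef_pos: [0.5613, -0.2119, 0.1738]
eef_rot: [-0.0, -0.366, 0.931, 0.0]
wrist_force: [1.1, 0.3, -2.1]
opening: 0.778
grasp_force: 67.5
```

servo_tool([
  [[0, 0, 0.05, 0, 1], [0, 0, 0.1, 0, 1], [0, 0, 0.15, 0, 1], [0, 0, 0.2, 0, 1], [0, 0, 0.2, 0, 1]],
])

```text
time_s: 28.2
eef_pos: [0.5613, -0.212, 0.1721]
eef_rot: [0.0, -0.366, 0.931, -0.0]
wrist_force: [0.1, 1.0, -0.7]
opening: 0.785
grasp_force: 67.8
```

servo_tool([
  [[0, 0, 0.05, 0, 1], [0, 0, 0.1, 0, 1], [0, 0, 0.15, 0, 1], [0, 0, 0.15, 0, 1], [0, 0, 0.15, 0, 1]],
])

```text
time_s: 28.7
eef_pos: [0.5615, -0.212, 0.1719]
eef_rot: [0.0, -0.366, 0.931, -0.0]
wrist_force: [-2.5, 1.9, 8.3]
opening: 0.782
grasp_force: 69.0
```

Contact came at 0.1719 m, the predicted seated height. I'll release, back off and check.

servo_tool([
  [[0, 0, -0.1, 0, 0.6], [0, 0, -0.1, 0, 0], [0, 0, -0.1, 0, -1], [0, 0, -0.1, 0, -1], [0, 0, -0.5, 0, -1]],
])

```text
time_s: 29.2
eef_pos: [0.5609, -0.2118, 0.1747]
eef_rot: [-0.0, -0.365, 0.931, 0.001]
wrist_force: [-0.4, -0.3, 0.0]
opening: 0.998
grasp_force: 0.0
```

servo_tool([
  [[0, 0, -2, 0, -1], [0, 0, -5, 0, -1], [0, 0, -9, 0, -1], [0, 0, -13, 0, -1], [1, 0, -15, 0, -1]],
])

```text
time_s: 29.7
eef_pos: [0.5554, -0.2189, 0.3301]
eef_rot: [0.002, -0.366, 0.931, -0.002]
wrist_force: [-1.2, -0.9, -0.2]
opening: 0.999
grasp_force: 0.0
```

```bash
python3 - <<'E'
from held import *
for i in range(4): ctrl.camera("side")
c=look("wrist"); P=cloud(c); ctr=np.array([.5508,-.2219])
m=(np.hypot(P[...,0]-ctr[0],P[...,1]-ctr[1])<.105)&(abs(P[...,2]-.170)<.007); Q=P[m]
print(cv2.minAreaRect((Q[:,:2]*1000).astype(np.float32)),np.percentile(Q[:,2],[5,50,95]))
L=inbin(c,ctr,np.radians(42.85))
for s in(1,-1):
  for t in(1,-1):
    k=m&(abs(s*L[...,0]-.06)<.015)&(abs(t*L[...,1]-.033)<.003); print(s,t,k.sum(),np.median(L[k][:,2]).round(4))
o=ctrl.get_obs(); print(o["eef_pos"],o["time_s"])
s=look("side"); a=cv2.resize(s["pixels"][130:280,250:410],(640,600),interpolation=3)
cv2.imwrite("pics/s10.png",a[:,:,::-1])
E
```

```text
((550.04052734375, -222.97787475585938), (175.64892578125, 68.10282897949219), 42.75844192504883) [0.16363706 0.1694703  0.17112065]
1 1 134 0.1698
1 -1 153 0.1698
-1 1 195 0.1698
-1 -1 196 0.17
[ 0.55353771 -0.21839363  0.3239873 ] 29.95
```

View pics/s10.png

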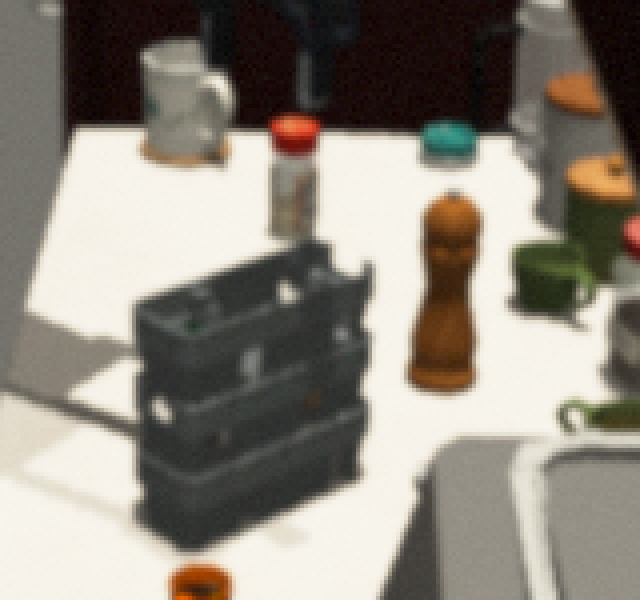

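The side view shows the three-bin tower upright and level at (255,400). The jar and the mill are standing, and the gripper is well clear. I'm handing in.

```bash
python3 -c "
from bench import ctrl
print(ctrl.hand_in())"
```

```text
the job is handed in; nothing more can be done
None
```

The job is handed in at about 30 s: both spare bins are stacked on the scoop bin, each turned half round and seated level, with the brush lying in the middle bin and the jars and mill left standing.

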